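# Make up two control-panel kits

## Task

Make up the two kits from the stock on the bench. The panel kit, in the tray with the notched rests, gets the length of mounting rail (take it out of its wooden stock holder), laid in the two notches, and one relay in its square cell; the supply kit, in the tray with the row of cells, gets the other relay, the beige power supply and the solder reel, each standing upright in the cell of its size. Do not knock any of them over, and leave everything released and at rest.

Things in the scene. Friction and masses are not known exactly. Their poses are not given: they have to be found in the camera images.
- tray_rail: Grey kit tray, fixed, 66x228 mm (x, y), rim 7 mm. Origin: centre of underside, z up. Rail rests: tops z=22, y=-107..-78 and 32..61; notch x=-25..25, upstands to z=30, end stops at y=-107 and 61 to z=28. The rail goes along y, centre x=0, y=-23. Between the rests only the 3 mm floor: fingers fit beside the rail. Relay cell at the +y end: centre x=0, y=88, inside 46x46, floor z=3, walls to z=18.
- tray_cells: Grey kit tray, fixed, 78x212 mm (x, y), cells in a row along y, no notched rests; floor z=3, walls to z=18, 3 mm thick. Origin: centre of underside, z up. Cells (centre x, y; inside x by y, mm): reel 0, -67, 72x72; power supply 0, 11.5, 72x79; relay -13, 78.5, 46x49. The narrow slot behind the relay cell holds screws that stay.
- rail_holder: Plywood holder, fixed, 64x184 mm (x, y), base 5; origin: centre of underside. Rail lies along y on rests (tops z=22, y=-78..-53 and 37..78); grip it between them, e.g. y=-25. Lip before its -y end: y=-84..-78, top z=34. Its +y end is under a steel strap (y>37, underside z=40), so it won't lift out level: raise the -y end 16-25 mm (6-9 deg), draw 45 mm or more to -y over the lip; then it is free.
- rail: Length of slotted top-hat mounting rail, bare metal, 35x150x7.5 mm (x, y, z), 50 to 80 g, in the plywood holder, open side up, its y along the holder's y. Origin: centre of underside, z up. Grip across the 35 mm width (as stiff as a solid bar; flange edges at the top).
- relay_1: White plug-in relay, a plain upright block 29x28x48 mm (x, y, z). Origin: centre of underside, z up. The two relays are alike and interchangeable.
- relay_2: The other white plug-in relay, like relay_1: upright block 29x28x48 mm, origin at the centre of its underside, z up.
- supply: Beige power supply block standing upright, 45x60x88 mm (x, y, z), 0.14 to 0.28 kg. Origin: centre of underside, z up.
- reel: Reel of grey solder wire with red flanges, standing on end, diameter 54 mm, height 62 mm, 0.2 to 0.4 kg; grip round the flanges, as a plain cylinder. Origin: centre of underside, z up. (The wider pink wire reel is not part of the job.)
Things that resemble listed ones, but are neither listed nor needed, are in the scene too. Leave any orange or red look-alike of the relay_1 alone.

How it is judged:
By the outcome, as a careful person would: the job done as asked, in the order asked, and still so for the second after the job is handed in, with the robot touching nothing.
It also fails if it takes over 99 s, if anything falls off the work surface, if the arm or the gripper's body presses on something with over 40 N, if the wrist force passes 120 N, or if a joint passes its speed limit or range.

## Robot

A 7-joint arm with a two-finger parallel gripper is mounted at the origin on a cart in front of the work surface, level with it; the furniture and walls round the work are solid. World frame = base frame: x ahead of the robot, y to its left, z up, the work surface at z = 0. Lengths are in m, angles in rad, forces in N, time in s.
With the tool pointing down it reaches from about 0.425 to 0.925 m from the base axis. Payload 6.8 kg.
Tool frame: the origin (TCP) lies on the front face of the gripper's body, between the roots of the fingers; the fingertips stand 73 mm ahead of it and the grasp point (between the pads) lies 54 mm ahead of it (env.nose_length is the distance from the TCP to the fingertips, in m); z points along the fingers, y is the line along which they close (so a half turn about z gives the same grasp; the last joint's range is limited). The gripper opens to 85 mm and grips with 20 to 120 N. Pads are 22 mm wide; open, the fingers measure 114 mm over their backs; the gripper's body (76 mm by 85 mm) begins 54 mm behind the grasp point. The pads swing forward as they close: fully open they stand 13 mm farther back than shut.
Start: joints at [-1.405, 0.477, 0.022, 1.555, -0.011, 1.109, -0.083], TCP at [0.183, 0.65, 0.304] pointing down, gripper open.
Joint ranges: [-2.96, 2.96], [-0.34, 2.1], [-1.41, 1.46], [0.24, 2.44], [-1.37, 4.51], [0.17, 1.92], [-2.96, 2.96]. Speed limits (rad/s): [2.39, 2.39, 3.14, 3.14, 3.14, 3.14, 3.14].

## Interface

Orientations are given as a unit quaternion [w, x, y, z].
In Python, from cell import env, kin, camera, calibration, job gives the robot as it stands. The module is installed in compiled form; this text tells all that it offers. Calls block until the motion is done:
- env.reach(position, orientation): joint-space move of the TCP to a pose.
- env.movel(position, velocity=0.15, rot=None, stop_force=None): straight line of the TCP; rot=None keeps the orientation; velocity is the mean speed in m/s. With stop_force (N) it stops when the force on the tool has changed by that much, and returns True; else False.
- env.goto_joints(angles): joint-space move.
- env.grip(opening, f_grip=None): finger opening in m; f_grip is the grip in N (None keeps the last); returns when the fingers have stopped.
- env.dwell(seconds).
- kin.inverse_kinematics(position, orientation): joint angles nearest the present ones, or None.
- env.get_state(): the state.
- camera(name): name is "scene" or "side" or "wrist"; returns (picture, depth): 400x640x3 uint8, blue, green, red; 400x640 float32, m along the optical axis (not along the pixel's ray), 0 where there is no reading.
- calibration(name): a dict with "fx", "fy", "cx", "cy" (pixels), "rvec" (rotation vector, rad) and "tvec" (3), from world to camera coordinates, as OpenCV has them. Camera axes: x right, y down, z forward; pixel columns grow to the right and rows downward; lengths in m; the calibration is good to about 2 mm. A picture is of the moment at which its call begins: read the wrist's pose just before it. calibration takes no time and is no camera call; for the wrist camera it gives the pose at the moment of the call.
A pose or a line that the arm cannot do raises env.PlanningError and nothing moves.
- job.job_done(): hands the job in; it is judged then, once.
The state is a dict: "time": time; "qpos": joint angles; "joint_velocities": joint speeds; "joint_torque": joint torques, N m; "tcp_pos": TCP position; "orientation": TCP orientation; "force": force on the tool from outside, world axes, zero at the start; "torque": the same for the moment, N m; "opening": finger opening in m; "gripper_force": force on a finger pad.
Only numpy, scipy, OpenCV 4.12 (cv2) and the standard library are available. Lean on these libraries where they do the work, as an engineer would, in place of code of your own. Each camera call takes 0.05 s, during which the arm holds its last target. There are 200 camera calls.

## Working session

There is one attempt and no reset: what is moved stays moved. The work goes in short steps, each a Python script; the robot and the scene stay as the last script left them, time stands still between calls to the robot, and variables do not carry over. Pictures are saved under pics/ and viewed, at most 14 in all, crops included, and the job is handed in when it is done.

```bash
mkdir -p pics
cat > h.py <<'E'
import numpy as np, cv2
from cell import env, kin, camera, calibration, job
def cal(n):
    c=calibration(n); R=cv2.Rodrigues(np.array(c["rvec"],float))[0]; return c,R,np.array(c["tvec"],float).ravel()
def ray(C,u,v,z):
    c,R,t=C; d=R.T@np.array([(u-c["cx"])/c["fx"],(v-c["cy"])/c["fy"],1]); o=-R.T@t
    return o+d*(z-o[2])/d[2]
def cloud(C,D):
    c,R,t=C; v,u=np.mgrid[:400,:640]
    P=np.stack([(u-c["cx"])/c["fx"]*D,(v-c["cy"])/c["fy"]*D,D],-1)
    W=(P-t)@R; W[D==0]=np.nan; return W
E
python3 - <<'E'
from h import *
for n in("scene","side","wrist"):
    C=cal(n); p,d=camera(n); cv2.imwrite(f"pics/{n}0.png",p); np.savez(f"{n}0.npz",p=p,d=d,R=C[1],t=C[2],f=[C[0][k] for k in("fx","fy","cx","cy")])
    print(n,-C[1].T@C[2],(d>0).mean())
print(env.get_state())
E
```

```text
scene [-0.35766523 -0.80418423  1.05190499] 0.9960546875
side [ 0.32494781 -1.35124369  0.70324574] 0.88809765625
wrist [0.11242121 0.66906011 0.37198831] 0.9958671875
{'time': 0.15, 'qpos': array([-1.40510632,  0.47762624,  0.02238412,  1.55618871, -0.01150061,
        1.10934851, -0.08309862]), 'joint_velocities': array([ 0.00056005, -0.00196287,  0.00086197, -0.00348727, -0.00025092,
       -0.0015839 ,  0.00159044]), 'joint_torque': array([ 2.42632850e-03, -5.96926332e+01,  1.61000703e+00, -2.81493884e+01,
        1.26509435e-02,  6.57896890e-03,  3.17432421e-05]), 'tcp_pos': array([0.18243243, 0.64951332, 0.30315404]), 'orientation': array([-3.95869292e-05,  1.36474739e-01,  9.90643289e-01, -7.19972005e-04]), 'force': array([0.01241284, 0.54358185, 0.29862933]), 'torque': array([ 0.01473014, -0.01078428,  0.04484839]), 'gripper_force': 0.0, 'opening': 0.08556305673950103}
```

View pics/scene0.png

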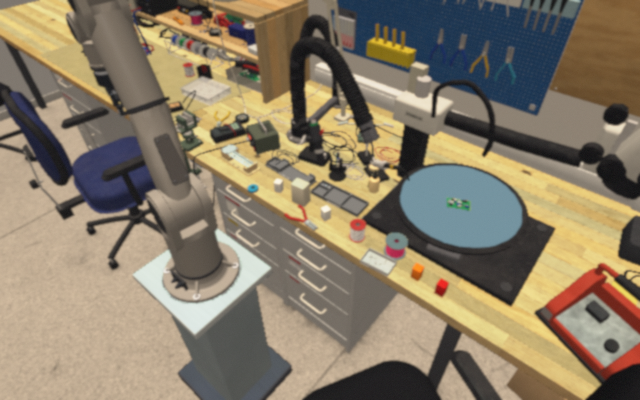

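View pics/side0.png

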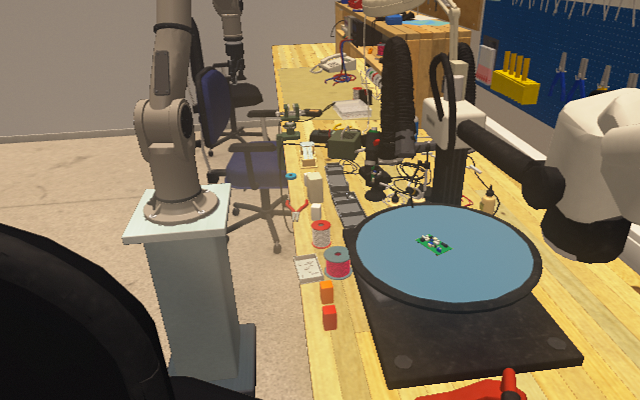

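The scene view shows the holder at about (240,157), relays at (278,185) and (325,212), the supply at (300,190), the trays at (290,170) and (340,197), and the solder reel at (357,230). The pink reel at (397,245) and the orange and red blocks are decoys. In the side view the same things lie in a column at u≈300–345, v 150–240, with a fume hose behind the trays.

Run:
```python
from h import *
p=cv2.imread("pics/scene0.png")
cv2.imwrite("pics/c1.png",cv2.resize(p[125:250,205:385],None,fx=4.4,fy=4.4,interpolation=cv2.INTER_CUBIC))
for n,pts in(("scene",dict(holder=(240,157),rel1=(278,182),sup=(300,183),rel2=(325,209),trayA=(290,170),trayB=(340,197),reel=(357,224),pink=(397,239),hose=(367,130),lampb=(318,157),blk=(338,172),bott=(374,180))),("side",dict(rel1=(316,207),sup=(313,176),reel=(320,225),hose=(397,150),tray=(340,185)))):
    z=np.load(n+"0.npz"); f=z["f"]; C=(dict(fx=f[0],fy=f[1],cx=f[2],cy=f[3]),z["R"],z["t"]); W=cloud(C,z["d"])
    for k,(u,v) in pts.items(): print(n,k,W[v,u].round(3))
```

```text
scene holder [0.455 0.326 0.023]
scene rel1 [0.423 0.072 0.049]
scene sup [ 0.44  -0.026  0.086]
scene rel2 [ 0.426 -0.154  0.047]
scene trayA [0.542 0.126 0.004]
scene trayB [ 0.545 -0.128  0.004]
scene reel [ 0.435 -0.285  0.053]
scene pink [ 0.462 -0.424  0.055]
scene hose [ 0.679 -0.137  0.237]
scene lampb [0.621 0.044 0.063]
scene blk [ 0.628 -0.052  0.033]
scene bott [ 0.647 -0.206  0.063]
side rel1 [ 0.428 -0.171  0.05 ]
side sup [ 0.435 -0.036  0.089]
side reel [ 0.428 -0.282  0.054]
side hose [ 0.673 -0.152  0.207]
side tray [0.528 0.005 0.03 ]
```

View pics/c1.png

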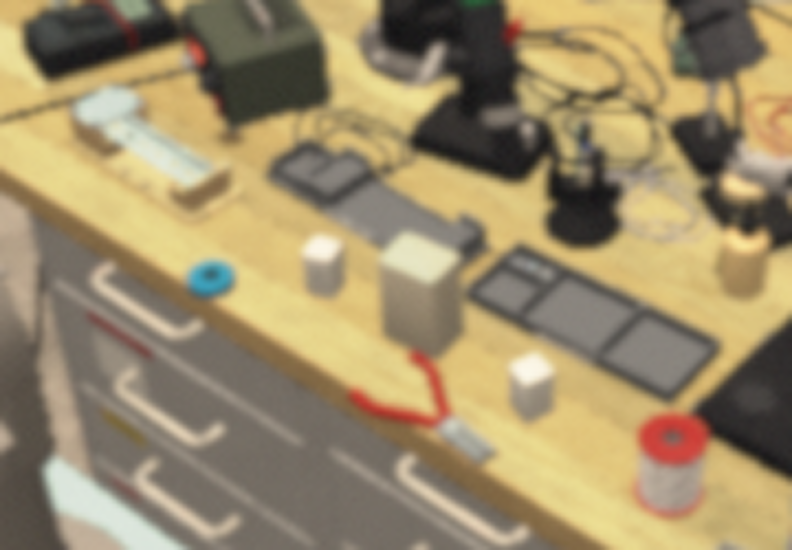

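The crop confirms this: two white relays, the supply between them, the solder reel at (670,465), the cell tray at (600,320), the rest tray at (380,205), and the holder at (150,150) with its strap end at the far left. Next I check for tall obstacles and take wrist looks.

```bash
cat >> h.py <<'E'
def Q(a): # closing axis at world angle a (rad); tool x at a+90deg
    h=a/2+np.pi/4; return np.array([0,np.cos(h),np.sin(h),0])
def snap(name):
    C=cal("wrist"); p,d=camera("wrist"); cv2.imwrite(f"pics/{name}.png",p)
    np.savez(name+".npz",p=p,d=d,R=C[1],t=C[2],f=[C[0][k] for k in("fx","fy","cx","cy")])
def load(n):
    z=np.load(n+".npz"); f=z["f"]; C=(dict(fx=f[0],fy=f[1],cx=f[2],cy=f[3]),z["R"],z["t"]); return z["p"],z["d"],C
def T(): return round(env.get_state()["time"],2)
E
python3 - <<'E'
from h import *
W=np.concatenate([cloud(load(n)[2],load(n)[1]).reshape(-1,3) for n in("scene0","side0")])
for y in np.arange(-.4,.5,.1):
    for x in np.arange(.4,.8,.05):
        s=(abs(W[:,0]-x-.025)<.025)&(abs(W[:,1]-y-.05)<.05)
        print("%.2f"%np.nanmax(np.append(W[s,2],0)),end=" ")
    print("%.1f"%y)
q=Q(np.pi/2)
for i,(x,y) in enumerate([(.53,.25),(.53,.02),(.53,-.2)]):
    env.reach([x,y,.42],q); env.dwell(.2); snap(f"w{i}"); C=cal("wrist")
    print(T(),-C[1].T@C[2],C[0], env.get_state()["qpos"].round(2))
    p,d,C=load(f"w{i}")
    print([ray(C,u,v,0)[:2].round(3) for u,v in((0,0),(639,399))])
E
```

```text
0.07 0.06 0.12 0.12 0.12 0.51 0.43 0.44 -0.4
0.07 0.06 0.04 0.04 0.09 0.16 0.44 0.47 -0.3
0.05 0.02 0.02 0.02 0.08 0.30 0.31 0.15 -0.2
0.09 0.09 0.03 0.02 0.12 0.40 0.41 0.38 -0.1
0.08 0.03 0.03 0.03 0.19 0.44 0.47 0.47 -0.0
0.01 0.03 0.03 0.10 0.18 0.45 0.48 0.47 0.1
0.04 0.04 0.09 0.12 0.09 0.02 0.46 0.39 0.2
0.05 0.05 0.09 0.12 0.12 0.09 0.08 0.01 0.3
0.04 0.04 0.05 0.09 0.05 0.01 0.01 0.01 0.4
2.36 [0.45706048 0.25032612 0.48879487] {'fx': 302.1730858897976, 'fy': 302.1730858897976, 'cx': 322.8786105641593, 'cy': 197.1438674042758, 'rvec': array([-2.06347786, -2.06773215, -0.30196531]), 'tvec': array([-0.2492911 , -0.57833089,  0.33745401])} [-0.74  0.24  0.24  1.64 -0.06  1.27  1.08]
[array([ 0.313, -0.206]), array([1.045, 0.918])]
3.52 [0.45748097 0.02114061 0.48879599] {'fx': 302.1730858897976, 'fy': 302.1730858897976, 'cx': 322.8786105641593, 'cy': 197.1438674042758, 'rvec': array([-2.06205289, -2.06944162, -0.30229441]), 'tvec': array([-0.01945075, -0.57829662,  0.33741958])} [-0.48  0.14  0.37  1.77 -0.05  1.25  1.47]
[array([ 0.315, -0.435]), array([1.045, 0.69 ])]
4.66 [ 0.45779848 -0.19883452  0.48890974] {'fx': 302.1730858897976, 'fy': 302.1730858897976, 'cx': 322.8786105641593, 'cy': 197.1438674042758, 'rvec': array([-2.061962  , -2.06963055, -0.30313783]), 'tvec': array([ 0.20038252, -0.57796197,  0.33757095])} [-0.2   0.22  0.54  1.7  -0.12  1.26  1.94]
[array([ 0.315, -0.655]), array([1.046, 0.472])]
```

View pics/w0.png

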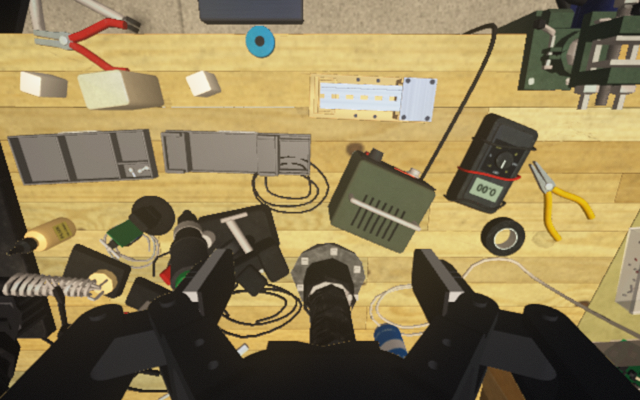

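View pics/w2.png

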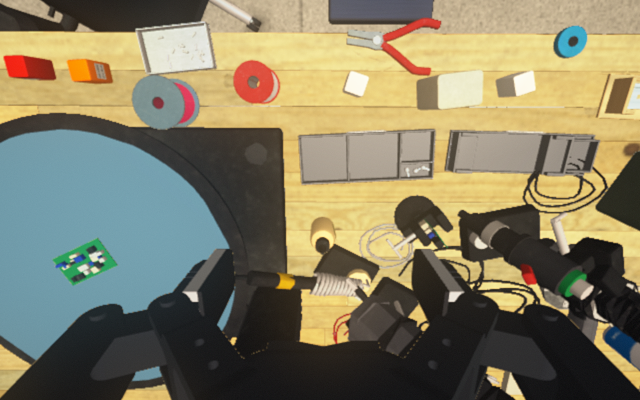

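w0 shows the holder at (373,97) with its strap at the right (+y), the rest tray at (237,152) and the cell tray at (83,155). w2 shows the reel at (255,82), a relay at (355,84), the supply at (455,90), a relay at (517,84), the cell tray at (367,155) with its screw slot at (417,172), and the rest tray at (522,152).

Run:
```python
from h import *
# boxes: name:(xmin,xmax,ymin,ymax,zlo,zhi)
B=dict(reel=(.39,.48,-.33,-.24,.05,.08),rel2=(.38,.47,-.19,-.12,.04,.06),sup=(.38,.49,-.08,.02,.075,.1),rel1=(.38,.47,.04,.11,.04,.06),
 trayA=(.47,.6,-.02,.26,.0015,.045),trayB=(.47,.6,-.25,.0,.0015,.03),holder=(.38,.52,.2,.45,.003,.05))
for n in("w0","w1","w2","scene0","side0"):
    p,d,C=load(n); W=cloud(C,d); hsv=cv2.cvtColor(p,cv2.COLOR_BGR2HSV)
    fl=W[(abs(W[...,0]-.47)<.02)&(abs(W[...,1]+.1)<.12)]
    print(n,"table z",np.nanmedian(fl[:,2]).round(4))
    for k,b in B.items():
        m=(W[...,0]>b[0])&(W[...,0]<b[1])&(W[...,1]>b[2])&(W[...,1]<b[3])&(W[...,2]>b[4])&(W[...,2]<b[5])
        if k.startswith("tray"): m&=hsv[...,1]<60
        m=cv2.morphologyEx(m.astype(np.uint8),cv2.MORPH_OPEN,np.ones((2,2)))
        nl,L,S,_=cv2.connectedComponentsWithStats(m)
        if nl<2: continue
        m=L==1+np.argmax(S[1:,4]); P=W[m]; zt=np.percentile(P[:,2],[50,90])
        r=cv2.minAreaRect((P[:,:2]*1000).astype(np.float32))
        print(" ",k,m.sum(),zt.round(4),np.round(r[0],1),np.round(r[1],1),round(r[2],1))
```

```text
w0 table z -0.0008
  rel2 503 [nan nan] [ 428.4 -170.7] [29.9 71.3] 0.0
  sup 1814 [nan nan] [456.1 -48.7] [ 38.4 120.6] 23.4
  rel1 457 [nan nan] [435.2  78.2] [22.1 45.8] 43.2
  trayA 3517 [nan nan] [529.5 133.7] [191.2  68.5] 88.0
  trayB 4781 [nan nan] [ 532.2 -129.2] [ 76. 210.] 5.0
  holder 5186 [nan nan] [446.8 333.8] [204.3  63.7] 87.2
w1 table z -0.0009
  reel 1404 [nan nan] [ 427.6 -311.9] [38.6 93.9] 16.0
  rel2 459 [0.0468 0.0481] [ 427.9 -160.4] [42.9 31.9] 72.4
  sup 1638 [nan nan] [451.5 -24.8] [35.4 78.2] 33.8
  rel1 435 [nan nan] [426.5  83.2] [28.6 35.5] 20.1
  trayA 4333 [nan nan] [546.5 120.3] [234.8  63. ] 79.3
  trayB 4288 [nan nan] [nan nan] [0. 0.] 0.0
  holder 5688 [nan nan] [nan nan] [0. 0.] 0.0
w2 table z -0.0009
  reel 1268 [nan nan] [nan nan] [0. 0.] 0.0
  rel2 432 [nan nan] [ 426.3 -149.2] [27.3 35.8] 63.2
  sup 1714 [nan nan] [nan nan] [0. 0.] 0.0
  rel1 471 [nan nan] [426.3  94. ] [32.2 64.5] 5.8
  trayA 4595 [nan nan] [520.  126.2] [236.5  73.7] 80.3
  trayB 4409 [nan nan] [ 536.1 -124.8] [ 83.6 216.1] 3.0
  holder 1486 [nan nan] [nan nan] [0. 0.] 0.0
scene0 table z 0.0012
  reel 171 [0.0617 0.0649] [ 443.6 -286.5] [87.5 46.7] 27.1
  rel2 57 [0.0467 0.051 ] [ 442.5 -157. ] [64.9 26. ] 3.1
  sup 172 [nan nan] [472.7 -20. ] [108.3  52. ] 22.5
  rel1 43 [nan nan] [448.2  79.9] [71.2 22. ] 21.6
  trayA 462 [0.0088 0.0264] [518.9  86.5] [288.8 119.4] 70.7
  trayB 762 [nan nan] [ 534.5 -133.2] [ 84.5 211.7] 3.4
  holder 580 [nan nan] [456.9 329.2] [219.8  95.8] 81.2
side0 table z 0.0011
  reel 211 [0.062  0.0641] [ 433.6 -257.5] [130.1  46.9] 81.4
  rel2 62 [nan nan] [ 443.3 -124.4] [100.9  24.5] 68.2
  sup 155 [nan nan] [449.2  54.8] [239.9  28.3] 77.5
  rel1 9 [0.0478 0.0867] [413.3  30.5] [97.1  3.8] 88.4
  trayA 201 [0.0055 0.0284] [531.9  70.5] [149.4  69. ] 86.8
  trayB 660 [nan nan] [ 533.2 -210.4] [398.9  81.4] 89.4
  holder 401 [nan nan] [nan nan] [0. 0.] 0.0
```

```bash
cat >> h.py <<'E'
BX=dict(reel=(.39,.48,-.33,-.24,.054,.07),rel2=(.38,.47,-.19,-.12,.044,.053),sup=(.38,.49,-.08,.02,.08,.095),rel1=(.38,.47,.04,.11,.044,.053),
 trayA=(.47,.6,-.02,.26,.0015,.045),trayB=(.47,.6,-.25,.0,.0015,.03),holder=(.38,.52,.2,.45,.003,.05),rail=(.40,.5,.24,.40,.022,.034))
def measure(n,k,b=None):
    p,d,C=load(n); W=cloud(C,d); hsv=cv2.cvtColor(p,cv2.COLOR_BGR2HSV); b=b or BX[k]
    m=(W[...,0]>b[0])&(W[...,0]<b[1])&(W[...,1]>b[2])&(W[...,1]<b[3])&(W[...,2]>b[4])&(W[...,2]<b[5])
    if k.startswith("tray") or k=="rail": m&=hsv[...,1]<(60 if k!="rail" else 90)
    o=cv2.morphologyEx(m.astype(np.uint8),cv2.MORPH_OPEN,np.ones((3,3)))
    nl,L,S,_=cv2.connectedComponentsWithStats(o&m)
    if nl<2: return None
    m=L==1+np.argmax(S[1:,4]); P=W[m]; zt=np.median(P[:,2])
    r=cv2.minAreaRect((P[:,:2]*1000).astype(np.float32)); return m.sum(),round(zt,4),np.round(r[0],1),np.round(r[1],1),round(r[2],1)
E
python3 - <<'E'
from h import *
for k in BX:
    for n in("w0","w1","w2"): print(k,n,measure(n,k))
E
```

```text
reel w0 None
reel w1 (np.int64(1322), np.float64(0.061), array([ 427. , -291.1]), array([53.2, 53.5]), 44.9)
reel w2 (np.int64(1251), np.float64(0.0611), array([ 426.8, -291.5]), array([53.3, 52.4]), 82.5)
rel2 w0 (np.int64(430), np.float64(0.0469), array([ 427.7, -152.3]), array([28.8, 27.6]), 71.4)
rel2 w1 (np.int64(428), np.float64(0.0469), array([ 427.4, -152.5]), array([27.7, 27.8]), 72.4)
rel2 w2 (np.int64(418), np.float64(0.0469), array([ 427.2, -153.2]), array([27.6, 27.9]), 72.9)
sup w0 (np.int64(1719), np.float64(0.087), array([437. , -25.7]), array([43.4, 58.4]), 6.8)
sup w1 (np.int64(1624), np.float64(0.087), array([436.9, -26.6]), array([43.2, 57.6]), 6.8)
sup w2 (np.int64(1673), np.float64(0.087), array([436.8, -27.4]), array([43.1, 57.5]), 7.0)
rel1 w0 (np.int64(429), np.float64(0.0469), array([426.4,  78.4]), array([27.9, 27.7]), 19.0)
rel1 w1 (np.int64(417), np.float64(0.0469), array([426.2,  77.9]), array([27.8, 28. ]), 20.1)
rel1 w2 (np.int64(428), np.float64(0.0469), array([426.1,  77.4]), array([27.8, 28. ]), 19.8)
trayA w0 (np.int64(1181), np.float64(0.0209), ar
[... 406 characters left out ...]
, array([75.9, 76.1]), 3.3)
trayB w2 (np.int64(652), np.float64(0.0037), array([529.2, -52.8]), array([76.6, 52.4]), 4.8)
holder w0 (np.int64(4964), np.float64(0.0234), array([444.4, 320.3]), array([182. ,  63.4]), 87.4)
holder w1 (np.int64(5527), np.float64(0.0232), array([443.9, 319.2]), array([181. ,  63.5]), 87.2)
holder w2 (np.int64(1437), np.float64(0.0203), array([441.6, 261.4]), array([65.5, 63.3]), 88.2)
rail w0 (np.int64(421), np.float64(0.0283), array([432.4, 304.6]), array([117.3,  13.5]), 88.0)
rail w1 (np.int64(439), np.float64(0.0285), array([430.5, 306.7]), array([123.1,  10.4]), 88.4)
rail w2 (np.int64(55), np.float64(0.0287), array([455.3, 257. ]), array([ 6.7, 22. ]), 8.1)
```

Run:
```python
from h import *
for k,b in dict(trayA=(.47,.6,0,.27),trayB=(.47,.6,-.25,-.0)).items():
  for n in("w0","w1","w2"):
    p,d,C=load(n); W=cloud(C,d); hsv=cv2.cvtColor(p,cv2.COLOR_BGR2HSV)
    m=(W[...,0]>b[0])&(W[...,0]<b[1])&(W[...,1]>b[2])&(W[...,1]<b[3])&(W[...,2]<.035)&(hsv[...,1]<55)&(hsv[...,2]<200)
    o=cv2.morphologyEx(m.astype(np.uint8),cv2.MORPH_OPEN,np.ones((3,3)))
    o=cv2.morphologyEx(o,cv2.MORPH_CLOSE,np.ones((5,5)))
    nl,L,S,_=cv2.connectedComponentsWithStats(o); m&=L==1+np.argmax(S[1:,4]); P=W[m]
    r=cv2.minAreaRect((P[:,:2]*1000).astype(np.float32)); print(k,n,m.sum(),np.round(r[0],1),np.round(r[1],1),round(r[2],1))
    # height profile along long axis
    a=np.deg2rad(r[2] if r[1][0]>r[1][1] else r[2]+90); u=np.array([np.cos(a),np.sin(a)]); u*=np.sign(u[1])
    w=np.array([u[1],-u[0]]); q=P[:,:2]*1000-r[0]; s=q@u; t=q@w
    pr=[]
    for c in np.arange(-114,115,6):
        z=P[(abs(s-c)<3)&(abs(t+5)<15),2]; pr.append(int(np.median(z)*1000) if len(z) else -9)
    print("  ",pr)
    hi=(P[:,2]>.024); 
    if k=="trayA": print("   upstands s,t:",[(s[hi&(g)].min().round(),s[hi&g].max().round(),t[hi&g].min().round(1),t[hi&g].max().round(1)) for g in (s<0,s>0) if (hi&g).any()])
```

```text
trayA w0 5316 [526.4 118.2] [221.9  65.9] 88.5
   [-9, 21, 21, 21, 21, 21, 2, 2, 2, 2, 2, 2, 2, 2, 2, 2, 2, 2, 1, 2, 2, 1, 2, 2, 20, 21, 21, 20, 21, 26, 1, 2, 2, 2, 2, 2, 2, 9, -9]
   upstands s,t: [(np.float64(-111.0), np.float64(-83.0), np.float64(-29.4), np.float64(30.5)), (np.float64(33.0), np.float64(62.0), np.float64(-29.0), np.float64(30.9))]
trayA w1 5391 [526.7 115.7] [224.   64.7] 88.5
   [26, 26, 21, 20, 21, 21, 19, 2, 2, 2, 2, 2, 2, 2, 2, 2, 2, 1, 2, 2, 2, 2, 2, 2, 2, 21, 21, 21, 21, 21, 26, 2, 2, 2, 1, 2, 2, 2, -9]
   upstands s,t: [(np.float64(-111.0), np.float64(-82.0), np.float64(-30.1), np.float64(30.1)), (np.float64(34.0), np.float64(65.0), np.float64(-29.5), np.float64(30.6))]
trayA w2 5385 [527.1 116.5] [225.1  66.4] 87.5
   [26, 26, 21, 21, 20, 21, 20, 2, 1, 2, 2, 2, 2, 1, 2, 2, 1, 2, 2, 2, 2, 2, 2, 2, 4, 20, 21, 21, 21, 24, 26, -9, -9, 2, 2, 2, 2, 7, 8]
   upstands s,t: [(np.float64(-113.0), np.float64(-83.0), np.float64(-28.9), np.float64(31.1)), (np.float64(32.0), np.float64(65.0), np.float64(-31.3), np.float64(29.1))]
trayB w0 5793 [ 533.1 -129. ] [ 77.2 212.7] 2.9
   [-9, 9, 7, 2, 2, 2, 2, 1, 2, 1, 2, 2, 3, -9, 14, 2, 2, 2, 2, 2, 2, 2, 2, 2, 2, 2, 2, 16, 8, 2, 2, 2, 2, 2, 2, 2, 16, 16, -9]
trayB w1 5721 [ 532.4 -128.7] [ 76.6 209.5] 2.9
   [-9, -9, 2, 1, 2, 2, 2, 1, 2, 2, 2, 2, 2, 2, 15, 1, 2, 2, 2, 2, 1, 2, 1, 2, 2, 2, 2, 2, 2, 2, 2, 2, 2, 2, 2, 2, 15, -9, -9]
trayB w2 5830 [ 533.  -130.2] [ 75.9 207.8] 2.8
   [-9, -9, 2, 2, 2, 2, 2, 2, 1, 2, 2, 2, 2, 2, 15, 1, 2, 2, 1, 1, 2, 2, 1, 2, 2, 2, 1, 2, 16, 2, 2, 2, 2, 2, 2, 2, 2, -9, -9]
```

```bash
cat >> h.py <<'E'
def fr(o,yaw,p): c,s=np.cos(yaw),np.sin(yaw); return np.array([o[0]+c*p[0]-s*p[1],o[1]+s*p[0]+c*p[1]])
D=np.pi/180
A=([.5267,.116],-1.8*D); Bt=([.5328,-.1293],2.9*D); H=([.4442,.3198],-2.7*D)
E
python3 - <<'E'
from h import *
for n in("w0","w1"):
    p,d,C=load(n); W=cloud(C,d); hsv=cv2.cvtColor(p,cv2.COLOR_BGR2HSV)
    c,s=np.cos(H[1]),np.sin(H[1]); X=(W[...,0]-H[0][0])*c+(W[...,1]-H[0][1])*s; Y=-(W[...,0]-H[0][0])*s+(W[...,1]-H[0][1])*c
    m=(abs(X)<.031)&(Y>-.095)&(Y<.03)&(W[...,2]>.018)&(W[...,2]<.036)&(hsv[...,1]<60)
    print(n,m.sum(),np.percentile(X[m],[1,50,99]).round(4),np.percentile(Y[m],[0.5,1,3,50,99]).round(4),np.percentile(W[m][:,2],[5,50,95]).round(4))
    l=(abs(X)<.031)&(abs(Y+.025)<.012)&(W[...,2]>.002); print("  holder sides at grip: ",[(a,np.nanmax(W[l&(abs(X-a)<.003),2]).round(3)) for a in(-.029,-.023,.023,.029)])
W=np.concatenate([cloud(load(n)[2],load(n)[1]).reshape(-1,3) for n in("w0","w1","w2")])
for nm,c in dict(relA=fr(*A,(0,.088)),rail=fr(*A,(0,-.046)),relB=fr(*Bt,(-.013,.0785)),sup=fr(*Bt,(0,.0115)),reel=fr(*Bt,(0,-.067)),holder=fr(*H,(0,-.06))).items():
    print(nm,c.round(3),[(r,np.nanmax(W[(abs(W[:,0]-c[0])<r)&(abs(W[:,1]-c[1])<r)&(W[:,2]<.2),2]).round(3)) for r in(.03,.045,.06,.08,.1,.12)])
for a in(0,np.pi,np.pi/2):
    for nm,c in dict(relA=fr(*A,(0,.088)),hold=fr(*H,(0,-.025)),reel0=(.427,-.291),rel1=(.426,.078)).items():
        q=kin.inverse_kinematics(np.r_[c,.1],Q(a)); print(a,nm,None if q is None else np.round(q,2))
print(env.nose_length)
E
```

```text
w0 1660 [-0.0176 -0.0015  0.0169] [-0.074  -0.0732 -0.0712 -0.0225  0.029 ] [0.0209 0.0229 0.0295]
  holder sides at grip:  [(-0.029, np.float64(0.006)), (-0.023, np.float64(0.007)), (0.023, np.float64(0.007)), (0.029, np.float64(0.007))]
w1 1642 [-0.0178 -0.002   0.0167] [-0.073  -0.0721 -0.0698 -0.022   0.0289] [0.0209 0.0229 0.0295]
  holder sides at grip:  [(-0.029, np.float64(0.006)), (-0.023, np.float64(0.006)), (0.023, np.float64(0.006)), (0.029, np.float64(0.006))]
relA [0.529 0.204] [(0.03, np.float64(0.031)), (0.045, np.float64(0.031)), (0.06, np.float64(0.031)), (0.08, np.float64(0.105)), (0.1, np.float64(0.136)), (0.12, np.float64(0.195))]
rail [0.525 0.07 ] [(0.03, np.float64(0.008)), (0.045, np.float64(0.031)), (0.06, np.float64(0.032)), (0.08, np.float64(0.111)), (0.1, np.float64(0.142)), (0.12, np.float64(0.188))]
relB [ 0.516 -0.052] [(0.03, np.float64(0.02)), (0.045, np.float64(0.02)), (0.06, np.float64(0.089)), (0.08, np.float64(0.09)), (0.1, np.float64(0.09)), (0.12, np.float64(0.159))]
sup [ 0.532 -0.118] [(0.03, np.float64(0.005)), (0.045, np.float64(0.02)), (0.
[... 523 characters left out ...]
hold [-0.96  0.56  0.33  2.06 -0.32  0.57 -0.41]
0 reel0 [ 0.    0.61  0.61  2.11 -0.61  0.61  1.05]
0 rel1 [-0.68  0.46  0.43  2.29 -0.43  0.46  0.1 ]
3.141592653589793 relA [-0.56  0.58  0.1   1.97 -0.1   0.6   2.75]
3.141592653589793 hold [-0.73  0.53  0.03  2.05 -0.03  0.56  2.47]
3.141592653589793 reel0 [ 1.24  0.75 -0.99  2.03  0.86  0.85  2.88]
3.141592653589793 rel1 [-0.42  0.43  0.11  2.27 -0.11  0.44  2.92]
1.5707963267948966 relA [-0.75  0.6   0.36  1.98 -0.35  0.62  1.41]
1.5707963267948966 hold [-0.91  0.55  0.26  2.06 -0.25  0.56  1.1 ]
1.5707963267948966 reel0 [ 0.14  0.56  0.43  2.1  -0.42  0.56  2.44]
1.5707963267948966 rel1 [-0.6   0.45  0.33  2.29 -0.33  0.45  1.57]
0.0726
```

```bash
cat >> h.py <<'E'
from scipy.spatial.transform import Rotation as Ro
def tilt(q,yaw,th): # rotate tool by th about the axis at world angle yaw
    r=Ro.from_rotvec(th*np.array([np.cos(yaw),np.sin(yaw),0]))*Ro.from_quat(np.roll(q,-1)); return np.roll(r.as_quat(),1)
def st(tag=""): s=env.get_state(); print(tag,T(),s["tcp_pos"].round(4),"op",round(s["opening"],4),"gf",round(s["gripper_force"],1),"F",s["force"].round(1))
E
python3 - <<'E'
from h import *
q=Q(H[1]); zg=.083
P=lambda y,z:np.r_[fr(*H,(-.0003,y)),z]
env.reach(P(-.025,.20),q); env.grip(.06,70)
print(env.movel(P(-.025,zg),.12,stop_force=15)); st("down")
env.grip(.02,70); st("grip")
th=-8*D; r=np.array([-.1015,.061]); c,s=np.cos(th),np.sin(th)
y1=.0765+c*r[0]-s*r[1]; z1=.024+s*r[0]+c*r[1]; qt=tilt(q,H[1],th); print(y1,z1)
env.movel(P(y1,z1),.03,rot=qt); st("tilt")
env.movel(P(y1-.055,z1),.06); st("drawn")
env.movel(P(y1-.058,.20),.1); st("up"); 
snap("r1")
p,_=camera("side"); cv2.imwrite("pics/s1.png",cv2.resize(p[100:260,240:400],None,fx=3,fy=3))
E
python3 -c "
import cv2,numpy as np
a=cv2.imread('pics/r1.png');b=cv2.imread('pics/s1.png')
b=cv2.resize(b,(320,320));c=np.zeros((400,960,3),np.uint8);c[:,:640]=a;c[:320,640:]=b;cv2.imwrite('pics/r1b.png',cv2.resize(c,(800,333)))"
```

```text
False
down 8.32 [0.4431 0.2951 0.0836] op 0.0601 gf 0.0 F [-0.5  0.2 -0. ]
grip 8.67 [0.443  0.2952 0.084 ] op 0.0332 gf 69.4 F [-1.2 -0.7  6.9]
-0.015522649818705407 0.09853242194068243
tilt 9.43 [0.443  0.3039 0.0984] op 0.0332 gf 69.4 F [-0.3 -0.8 -2. ]
drawn 10.49 [0.4408 0.2621 0.0992] op 0.0333 gf 86.0 F [ -3.3  31.9 -10.6]
up 11.66 [0.4401 0.2461 0.1994] op 0.0331 gf 73.8 F [-0.5 -0.2 -0.2]
```

View pics/r1b.png

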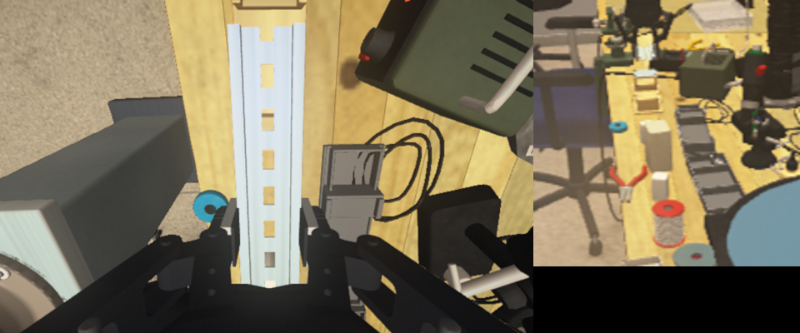

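The picture shows the rail held between the pads and clear of the holder, its far end at about (268,25) of the montage. The 32 N pull suggests it dragged on the lip, so I measure how it sits in the grip.

```bash
cat >> h.py <<'E'
def toolrail(n,q,tcp):
    p,d,C=load(n); W=cloud(C,d); hsv=cv2.cvtColor(p,cv2.COLOR_BGR2HSV)
    R=Ro.from_quat(np.roll(q,-1)).as_matrix(); X=(W-tcp)@R
    m=(abs(X[...,1])<.022)&(X[...,2]>.025)&(X[...,2]<.10)&(X[...,0]>-.02)&(X[...,0]<.14)&(hsv[...,2]>120)&(hsv[...,1]<70)&(np.arange(640)[None,:]>200)&(np.arange(640)[None,:]<420)
    V=X[m]
    f=V[abs(abs(V[:,1])-.014)<.003]  # flanges
    k=np.polyfit(f[:,0],f[:,2],1); print(m.sum(),"flange z(x)=",k.round(4),"tilt deg",np.rad2deg(np.arctan(k[0])).round(2))
    print("x ext",np.percentile(V[:,0],[1,50,99,99.7]).round(4),"y ext",np.percentile(V[:,1],[1,99]).round(4))
    for a in np.arange(.02,.14,.02):
        g=f[abs(f[:,0]-a)<.01]; print(a,len(g),np.median(g[:,2]).round(4) if len(g) else None)
E
python3 - <<'E'
from h import *
s=env.get_state(); toolrail("r1",s["orientation"],s["tcp_pos"])
E
```

```text
20692 flange z(x)= [0.0035 0.0566] tilt deg 0.2
x ext [-0.0184  0.0512  0.0997  0.1004] y ext [-0.018   0.0167]
0.02 1211 0.0558
0.04 1363 0.0558
0.06 1533 0.0559
0.08 1673 0.0559
0.1 970 0.0561
0.12000000000000001 0 None
```

Run:
```python
from h import *
q=Q(A[1]); P=lambda z:np.r_[fr(*A,(0,-.0485)),z]
env.reach(P(.19),q)
env.movel(P(.10),.12); env.dwell(.1); env.movel(P(.0895),.05)
print(env.movel(P(.0835),.02,stop_force=5)); st("down")
env.grip(.046); st("open")
env.movel(P(.2),.12); st()
# view, then relay 1
env.reach([.43,.078,.22],Q(20*D)); env.dwell(.1); snap("a1"); st()
```

```text
True
down 14.23 [0.5254 0.0675 0.0841] op 0.0333 gf 74.3 F [-0.3  0.6  5.4]
open 14.52 [0.5247 0.0675 0.0835] op 0.046 gf 0.0 F [ 0.4  0.2 -0.8]
 15.63 [0.5247 0.0675 0.1993] op 0.0454 gf 0.0 F [-0.9 -0.1  0.2]
 16.26 [0.431  0.078  0.2198] op 0.0458 gf 0.0 F [0.  0.5 0.7]
```

View pics/a1.png

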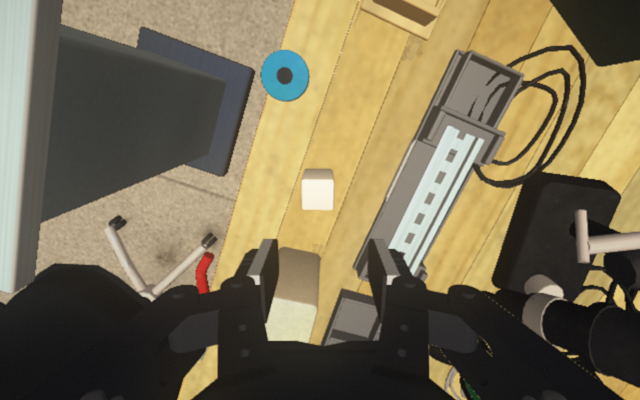

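The rail lies in the tray notches at (435,195), and the relay at (317,190) is square to the gripper. I check the rail's fit and the relay cell numerically, then pick relay 1.

```bash
cat >> h.py <<'E'
def inframe(n,F):
    p,d,C=load(n); W=cloud(C,d); hsv=cv2.cvtColor(p,cv2.COLOR_BGR2HSV); c,s=np.cos(F[1]),np.sin(F[1])
    dx,dy=W[...,0]-F[0][0],W[...,1]-F[0][1]; return dx*c+dy*s,-dx*s+dy*c,W[...,2],hsv
def pick(xy,yaw,z,op,close,f):
    env.reach(np.r_[xy,z+.09],Q(yaw)); env.grip(op,f)
    print("hit",env.movel(np.r_[xy,z],.15,stop_force=15)); env.grip(close,f); st("gripped")
    env.movel(np.r_[xy,z+.09],.15)
def place(xy,yaw,z,op,up=.22):
    env.reach(np.r_[xy,z+.09],Q(yaw)); env.dwell(.1); env.movel(np.r_[xy,z+.012],.12)
    print("hit",env.movel(np.r_[xy,z-.003],.03,stop_force=4)); st("down"); env.grip(op); env.dwell(.1); env.movel(np.r_[xy,up],.15); st("up")
E
python3 - <<'E'
from h import *
X,Y,Z,h=inframe("a1",A)
m=(abs(X)<.03)&(Y>-.06)&(Y<.075)&(Z>.015)&(Z<.034)&(h[...,1]<70)&(h[...,2]>160)
print("rail x",np.percentile(X[m],[1,99]).round(4),"y end",np.percentile(Y[m],99).round(4),"z",np.percentile(Z[m],[5,50,95]).round(4))
for a in(-.03,0,.03): g=m&(abs(Y-a)<.01); print(a,np.percentile(X[g],[2,98]).round(4),np.percentile(Z[g],95).round(4))
w=(Z>.012)&(Z<.022)&(h[...,1]<60)&(abs(X)<.04)&(Y>.062)&(Y<.125); print("cell walls x",np.percentile(X[w],[1,99]).round(4),"y",np.percentile(Y[w],[1,99]).round(4),np.median(Z[w]).round(4))
g=(abs(X)<.018)&(abs(Y-.088)<.018); print("cell floor z",np.nanpercentile(Z[g],[5,50,95]).round(4))
print("relay",measure("a1","rel1"))
pick([.4263,.0780],20*D,.093,.06,.015,40)
place(fr(*A,(0,.088)),A[1],.096,.046)
env.reach([.43,.09,.3],Q(0)); env.dwell(.1); snap("a2")
E
```

```text
rail x [-0.0183  0.0169] y end 0.0517 z [0.0212 0.0228 0.0293]
-0.03 [-0.0175  0.0167] 0.0292
0 [-0.0179  0.0162] 0.0294
0.03 [-0.0182  0.0159] 0.0294
cell walls x [-0.0262  0.026 ] y [0.0661 0.1131] 0.0166
cell floor z [0.0008 0.0021 0.0033]
relay (np.int64(1028), np.float64(0.0468), array([425.9,  78.4]), array([27.2, 28.1]), 18.8)
hit False
gripped 17.97 [0.4268 0.0782 0.0939] op 0.0277 gf 39.6 F [-0.1 -0.2  7.2]
hit True
down 20.73 [0.5297 0.2042 0.0968] op 0.0277 gf 40.4 F [-0.7 -0.1  5. ]
up 22.12 [0.5289 0.2038 0.2192] op 0.046 gf 0.0 F [ 0.4  0.1 -0.3]
```

View pics/a2.png

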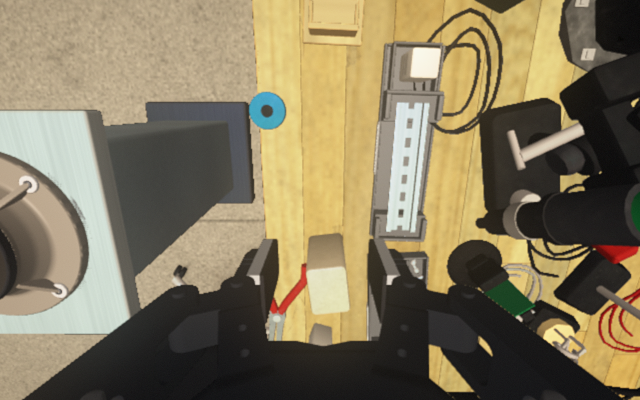

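Relay 1 stands in its cell at (425,62) and the rail sits in both notches at z=29. Next is relay 2, gripped along y to stay clear of the pliers, then the supply.

Run:
```python
from h import *
pick([.4274,-.1527],72.4*D,.093,.05,.015,40)
place(fr(*Bt,(-.013,.0785)),Bt[1]+np.pi/2,.096,.044)
pick([.4369,-.0266],6.8*D,.115,.07,.03,60)
place(fr(*Bt,(0,.0115)),Bt[1],.118,.062,up=.24)
env.reach([.46,-.24,.3],Q(0)); env.dwell(.1); snap("a3"); st()
print(measure("a3","reel"))
```

```text
hit False
gripped 26.04 [ 0.4281 -0.1528  0.094 ] op 0.0273 gf 40.0 F [-0.3 -0.2  6.4]
hit True
down 28.72 [ 0.5163 -0.0515  0.0967] op 0.0274 gf 40.3 F [0.1 0.6 5.3]
up 30.1 [ 0.5153 -0.0514  0.2193] op 0.0443 gf 0.0 F [-1.2 -0.7 -0.3]
hit False
gripped 32.85 [ 0.4373 -0.0265  0.1159] op 0.0443 gf 60.1 F [-2.1 -0.2  5.9]
hit True
down 35.52 [ 0.5321 -0.1178  0.1186] op 0.0443 gf 62.0 F [-1.4  0.6  6.1]
up 36.89 [ 0.5317 -0.1175  0.2392] op 0.0619 gf 0.0 F [-0.  -0.4 -1. ]
 37.71 [ 0.4605 -0.2388  0.2993] op 0.0621 gf 0.0 F [-0.5  0.4 -0.4]
(np.int64(1650), np.float64(0.0611), array([ 425.6, -291.6]), array([53.8, 52.7]), 90.0)
```

View pics/a3.png

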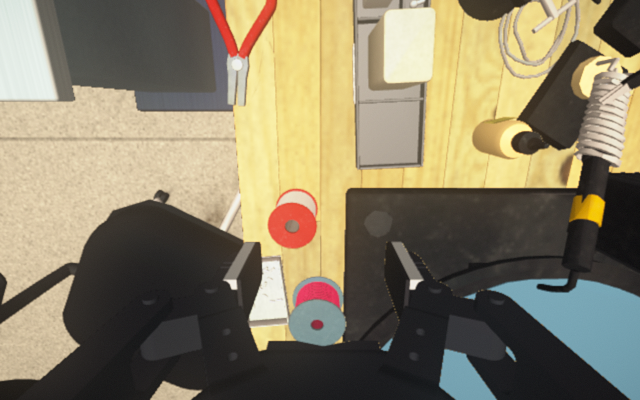

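The supply stands in its cell at (403,45), and the reel at (293,225) has the black base close on its +x side. I grip the reel along y and place it with the fingers along x, since it is round.

Run:
```python
from h import *
pick([.4263,-.2914],80*D,.100,.075,.04,60)
place(fr(*Bt,(0,-.067)),Bt[1],.103,.070,up=.24)
env.reach([.46,-.14,.42],Q(np.pi/2)); env.dwell(.3); snap("a4"); st()
for k,F,c,zl in(("relA",A,(0,.088),.051),("relB",Bt,(-.013,.0785),.051),("sup",Bt,(0,.0115),.091),("reel",Bt,(0,-.067),.065)):
    X,Y,Z,h=inframe("a4",F); m=(abs(X-c[0])<.04)&(abs(Y-c[1])<.04)&(abs(Z-zl)<.005)
    print(k,m.sum(),"off",[round(float((np.percentile(V[m],2)+np.percentile(V[m],98))/2-o),4) for V,o in((X,c[0]),(Y,c[1]))],np.median(Z[m]).round(4))
```

```text
hit False
gripped 40.38 [ 0.4269 -0.2917  0.1013] op 0.0527 gf 62.0 F [-1.3  0.8  6.8]
hit True
down 43.67 [ 0.5366 -0.1961  0.1044] op 0.0524 gf 63.6 F [-0.8  1.1  7.2]
up 45.15 [ 0.5357 -0.1958  0.2391] op 0.0701 gf 0.0 F [ 0.7  0.9 -0.7]
 46.47 [ 0.4601 -0.14    0.4195] op 0.07 gf 0.0 F [-0.4 -0.1  0.2]
relA 331 off [0.0001, -0.0005] 0.0498
relB 331 off [-0.0015, -0.0007] 0.0498
sup 1179 off [-0.0005, 0.0003] 0.09
reel 893 off [0.0003, 0.0006] 0.0642
```

View pics/a4.png

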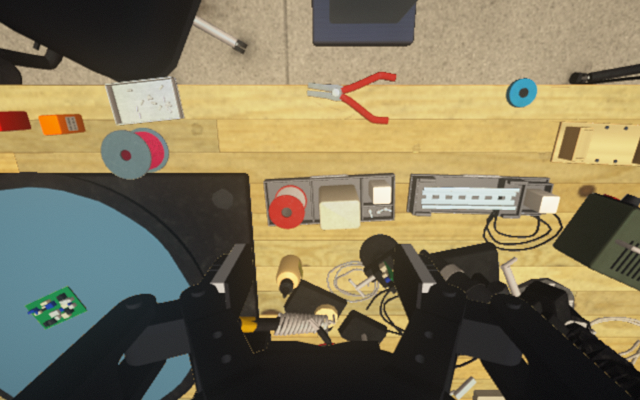

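Everything is in place: reel (287,205), supply (340,207), relays (380,192) and (545,202), rail (468,197), all upright within 2 mm of their cell centres.

```bash
python3 -c "
from h import *
print(job.job_done())"
```

```text
the job is handed in; nothing more can be done
None
```

Both kits are made up and the job is handed in at about 46 s of the 99 s allowed: the rail lies in its two notches, and both relays, the supply and the reel stand upright, within 2 mm of their cell centres, released and at rest.

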